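# Find the hidden catch of the filament dry box

### The job

The desiccant drawer in the front of the filament dry box has no handle: a flush release paddle, hidden somewhere along the shallow channel that crosses the box's front deck, lets it go. Feel along the channel with light fingertip touches until you find the part that gives, press it in so that the drawer springs out, then take the hand away. Leave the drawer to its spring without touching it, do not push hard on the box, and do not move or pick up any of the loose tools or the metal block on the deck.

Things in the scene. Friction and masses are not known exactly. Their poses are not given: they have to be found in the camera images.
- drybox: Fixed grey plastic filament dry box, 300 mm deep (x) by 300 wide (y), up to 20 degrees askew. Origin: centre of its underside on the table; x from its front (drawer side, towards the robot) to its back, y to its left, z up. Front part: a flat deck 80 mm above the table, x -150 to -60 mm. Behind it a clear lid over a lying spool, front wall at x = -55 mm, top 105 mm above the table.
- channel_mid (a point): Middle of the channel's floor, axes as the box's. Channel: straight recess in the deck, 132 mm long in y, 42 wide in x; floor 77.5 mm above the table, 2.5 below the deck. The floor is rigid but for the release paddle: same plastic, level with it, 44 mm long in y, 40 wide in x, 1.5 mm gap at each end, its centre on the middle line anywhere from y = -40 to +40 mm (differs from box to box).
- catch (a joint): How far the release paddle is pressed straight down, m: 0 = up, level with the channel floor; 0.0055 = fully in. Begins to give at about 1.5 N, takes about 3 N fully in, and springs back by itself. Past about 0.004 it frees the drawer. A fingertip must be inside the paddle's outline to press it: one that overlaps the fixed floor stops there.
- drawer (a joint): How far the desiccant drawer stands out, m: 0 = shut and caught, 0.040 = sprung out. It lies under the deck, its front (209 x 46 mm) in the box's front face, and its own spring slides it to the box's -x in about a second once freed. Out, it shows a white cartridge inside.
- heater_block: Loose aluminium heater block, 20 x 16 x 12 mm with a 6 mm brass nozzle on top, on the left end of the deck beyond the channel, 95 to 125 mm from the channel's middle. Origin at the centre of its underside. Not to be moved.
- side_cutters: Loose side cutters with blue handles, 125 mm long, 60 mm wide and 13 mm high, on the table left of the box. Origin on its underside by the pivot; x points to the jaws. Not to be moved.
- hex_key_case: Loose red-brown case of hex keys, 92 x 32 x 20 mm, on the table right of the box. Origin at the centre of its underside, x along its length. Not to be moved.
- scraper: Loose print scraper 200 mm long with a wooden handle and a flat steel blade, lying on the table right of the box, beyond the hex key case. x along its length, towards the blade. Not to be moved.

How it is judged:
By the outcome, as a careful person would: the job done as asked, in the order asked, and still so for the second after the job is handed in, with the robot touching nothing.
It also fails if it takes over 58 s, if anything falls off the work surface, if the arm or the gripper's body presses on something with over 40 N, if the wrist force passes 120 N, or if a joint passes its speed limit or range.

### The arm

A 6-joint arm with a two-finger parallel gripper is mounted at the origin on the work surface. World frame = base frame: x ahead of the robot, y to its left, z up, the work surface at z = 0. Lengths are in mm, angles in rad, forces in N, time in s.
With the tool pointing down it reaches from about 350 to 875 mm from the base axis. Payload 4.2 kg.
Tool frame: the origin (TCP) lies midway between the tips of the shut fingers; the grasp point (between the pads) lies behind it (arm.tcp_to_grasp is the z of the grasp point in the tool frame, in mm); z points along the fingers, y is the direction in which the jaws open and shut (so a half turn about z gives the same grasp; the last joint's range is limited). The gripper opens to 85 mm and grips with 20 to 120 N. Pads are 22 mm wide; open, the fingers measure 114 mm over their backs; the gripper's body (76 mm by 85 mm) begins 54 mm behind the grasp point. The pads swing forward as they close: fully open they stand 13 mm farther back than shut.
Start: joints at [-1.082, 0.385, 0.008, 0, -1.194, -0.259], TCP at [142.382, -608.545, 231.312] pointing down, gripper open.
Joint ranges: [-3.14, 3.14], [-1.21, 2.06], [-1.07, 1.41], [-3.16, 2.05], [-2.99, -0.16], [-3.1, 3.1]. Speed limits (rad/s): [2.79, 2.79, 3.14, 3.14, 3.14, 3.14].

### API

Orientations are given as a unit quaternion [x, y, z, w].
In Python, from bench import arm, optics, job_done gives the robot as it stands.
- The arm moves only by the tool carry_out, never from a script. Its argument "increments" is a list that holds one entry, the list of rows, each a list of 7 numbers: the shift along the world's x, y, z in m, then the turn, a rotation vector about the world's x, y, z in degrees, then the closure, from -1 (fully open) to 1 (shut). In form: [[[x, y, z, ax, ay, az, fingers], ...]]. A call has 1 to 5 rows; each row shifts and turns the commanded pose from where the row before left it; what a row does not reach is not made up. A row lasts 1/10 s, in which the tool goes at most 50 mm and 8.59 degrees, less where a joint would pass 70% of its speed; a pose out of reach is approached as far as the arm can. A call is refused whole if a number of a shift passes 0.05 or a number of a turn 8.59, either way. A call with a gripper value outside its range is refused whole. The fingers move at their own pace and stop on an object; the grip force is fixed at half the most. Time passes only in rows, so rows that do not move let the fingers close. It gives the time, the measured TCP pose, the force and the opening at its end, in the units of the state.
- arm.read_state(): the state, without advancing time (a new reading comes with each control period).
- optics.get_image(name): name is "scene" or "side" or "wrist"; returns a dict with "color" (420x560x3 uint8, red, green, blue), "fx", "fy", "cx", "cy" (pixels), "rvec" (rotation vector, rad) and "tvec" (3), from world to camera coordinates, as OpenCV has them. Camera axes: x right, y down, z forward; pixel columns grow to the right and rows downward; lengths in mm; the calibration is good to about 2 mm. A picture is of the moment at which its call begins. There is no depth.
- job_done(): hands the job in, once; it reports no verdict.
The state is a dict: "clock": time; "joints": joint angles; "joint_vel": joint speeds; "joint_efforts": joint torques, N m; "position": TCP position; "ee_rot": TCP orientation; "contact_force": force on the tool from outside, world axes, zero at the start; "wrist_torque": the same for the moment, N m; "gripper_width": finger opening in mm.
Only numpy, scipy, OpenCV 4.12 (cv2) and the standard library are available. Lean on these libraries where they do the work, as an engineer would, in place of code of your own. Each camera call takes 0.05 s, during which the arm holds its last target.

## Working session

There is one attempt and no reset: what is moved stays moved. The work goes in short steps, Python scripts to look and compute and a tool call to move; the robot and the scene stay as the last step left them, time stands still between calls to the robot, and variables do not carry over. Pictures are saved under pics/ and viewed, and the job is handed in when it is done.

Besides the shell and the picture viewer there is one more tool, called after "Call:" by a JSON object that holds its "op" and its "data". carry_out: Moves the arm, as the interface text tells. Its arguments: {"type":"object","properties":{"increments":{"type":"array","items":{"type":"array","items":{"type":"array","items":{"type":"number"}}}}},"required":["increments"]}

```bash
mkdir -p pics; cat > h.py <<'E'
import cv2,numpy as np
from bench import arm,optics,job_done
def snap(n,f):
    d=optics.get_image(n); cv2.imwrite(f'pics/{f}.png',d['color'][:,:,::-1]); 
    import pickle; pickle.dump(d,open(f'pics/{f}.pkl','wb')); return d
def ray(d,u,v,z):
    R=cv2.Rodrigues(np.array(d['rvec'],float))[0]; t=np.array(d['tvec'],float).ravel()
    c=-R.T@t; r=R.T@np.array([(u-d['cx'])/d['fx'],(v-d['cy'])/d['fy'],1]); return c+r*(z-c[2])/r[2]
def proj(d,P):
    K=np.array([[d['fx'],0,d['cx']],[0,d['fy'],d['cy']],[0,0,1]],float)
    return cv2.projectPoints(np.array(P,float).reshape(-1,1,3),np.array(d['rvec'],float),np.array(d['tvec'],float),K,None)[0][:,0]
E
python3 - <<'E'
from h import *
for n in('scene','side','wrist'): snap(n,n+'0')
s=arm.read_state(); print(s, arm.tcp_to_grasp)
E
```

```text
{'clock': 0.15, 'joints': array([-1.08235194e+00,  3.85388720e-01,  6.93311234e-03, -3.37471878e-04,
       -1.19402110e+00, -2.58615286e-01]), 'joint_vel': array([-0.00055509, -0.00291594,  0.0034108 ,  0.00210315, -0.00036294,
        0.00015737]), 'joint_efforts': array([-7.56902773e-05, -3.92678297e+01,  1.88582289e+01,  4.18859258e+00,
       -3.40622362e-03, -3.73940026e-06]), 'position': array([ 142.298348  , -608.12665398,  230.4671375 ]), 'ee_rot': array([-1.14599959e-01,  9.93411354e-01,  8.39490753e-04, -1.60556938e-04]), 'contact_force': array([-0.21325472,  0.39073037,  0.18301034]), 'wrist_torque': array([0.00801226, 0.01963265, 0.03487481]), 'gripper_width': 85.45306692960278} -18.700000000000003
```

View pics/scene0.png

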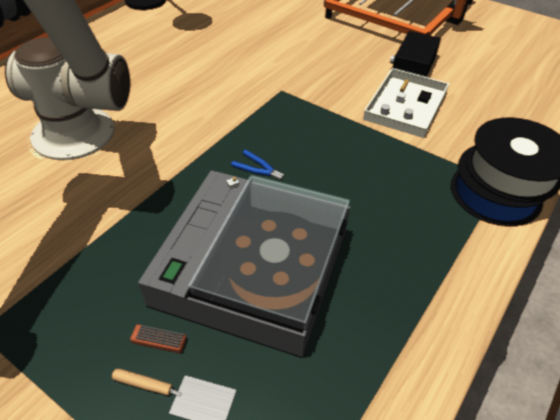

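View pics/side0.png

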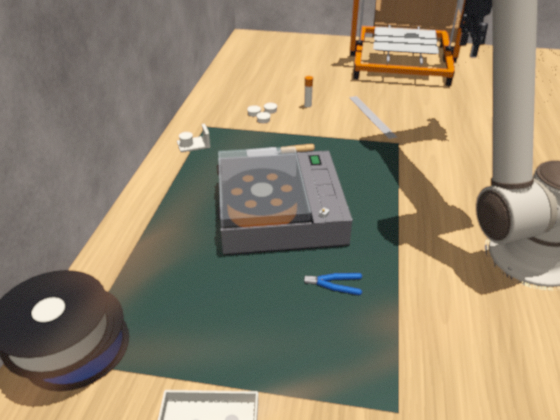

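View pics/wrist0.png

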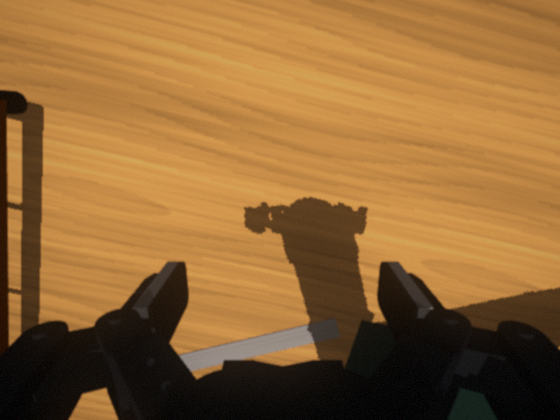

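```bash
python3 - <<'E'
import cv2
a=cv2.imread('pics/scene0.png')[160:360,130:360];cv2.imwrite('pics/z1.png',cv2.resize(a,None,fx=3,fy=3,interpolation=cv2.INTER_CUBIC)[:600])
a=cv2.imread('pics/side0.png')[140:250,210:360];cv2.imwrite('pics/z2.png',cv2.resize(a,None,fx=5,fy=5,interpolation=cv2.INTER_CUBIC))
E
```

```text
(no output)
```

View pics/z1.png

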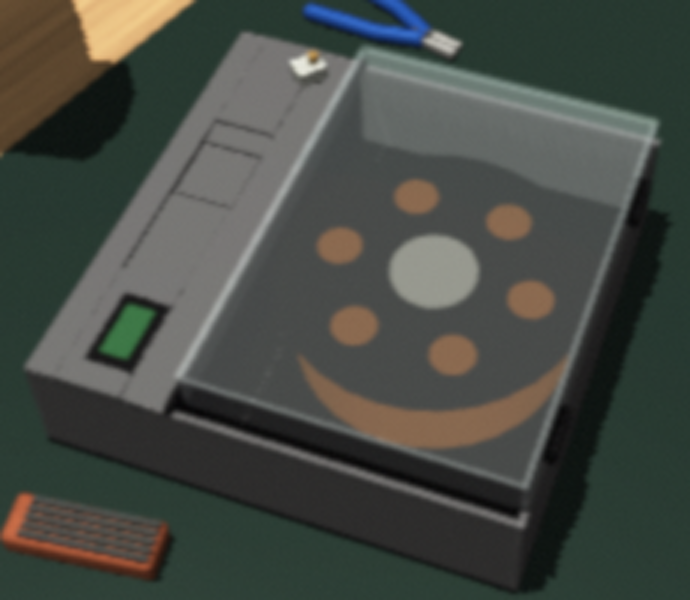

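View pics/z2.png

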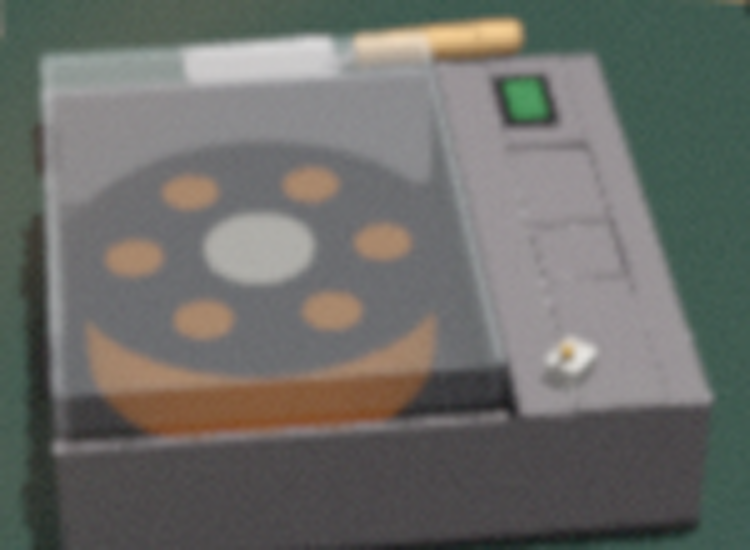

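```bash
python3 - <<'E'
from h import *
import pickle
from scipy.optimize import least_squares
S=pickle.load(open('pics/scene0.pkl','rb'));D=pickle.load(open('pics/side0.pkl','rb'))
A=lambda u,v:(u/3+130,v/3+160); B=lambda u,v:(u/5+210,v/5+140)
obs=[(S,A(243,33),(-150,150,80)),(S,A(27,370),(-150,-150,80)),(S,A(50,440),(-150,-150,0)),(S,A(518,588),(150,-150,0)),
(D,B(600,57),(-150,-150,80)),(D,B(712,400),(-150,150,80)),(D,B(697,522),(-150,150,0))]
def W(p,P): c,s=np.cos(p[2]),np.sin(p[2]); return [p[0]+c*P[0]-s*P[1],p[1]+s*P[0]+c*P[1],P[2]]
f=lambda p:np.concatenate([proj(d,W(p,P))[0]-uv for d,uv,P in obs])
r=least_squares(f,[550,0,0],x_scale=[100,100,.1]); p=r.x; print(p,np.degrees(p[2]),r.fun.round(1))
def inv(q): c,s=np.cos(p[2]),np.sin(p[2]); dx,dy=q[0]-p[0],q[1]-p[1]; return [round(c*dx+s*dy,1),round(-s*dx+c*dy,1)]
for n,d,uv in [('chFL',S,A(215,121)),('chFR',S,A(123,268)),('chBL',S,A(273,136)),('padFL',S,A(205,143)),('padBL',S,A(261,157)),('padFR',S,A(178,193)),('padBR',S,A(231,208)),
 ('chFR',D,B(588,147)),('chBR',D,B(508,147)),('padFR',D,B(607,217)),('padBR',D,B(530,225)),('padFL',D,B(627,277)),('padBL',D,B(548,282))]:
  print(n,inv(ray(d,*uv,78)))
print('heater',inv(ray(S,*A(308,72),80)),inv(ray(D,*B(570,370),80)))
np.save('box.npy',p)
for P in [(-150,150,80),(150,150,80)]: print(W(p,P))
E
```

```text
[ 6.11518337e+02 -6.25571954e+01  2.88912557e-01] 16.553470191017702 [-0.8 -1.1 -0.8 -1.   0.3  0.4  0.3  1.3 -1.7 -0.4  0.2  0.1  0.4  1.6]
chFL [np.float64(-130.6), np.float64(65.3)]
chFR [np.float64(-131.1), np.float64(-65.5)]
chBL [np.float64(-89.1), np.float64(65.6)]
padFL [np.float64(-128.4), np.float64(45.0)]
padBL [np.float64(-89.0), np.float64(45.9)]
padFR [np.float64(-126.1), np.float64(0.1)]
padBR [np.float64(-89.3), np.float64(-0.2)]
chFR [np.float64(-132.2), np.float64(-64.4)]
chBR [np.float64(-90.8), np.float64(-69.3)]
padFR [np.float64(-130.0), np.float64(-1.2)]
padBR [np.float64(-90.5), np.float64(1.0)]
padFL [np.float64(-130.1), np.float64(49.6)]
padBL [np.float64(-91.2), np.float64(49.0)]
heater [np.float64(-89.5), np.float64(126.7)] [np.float64(-89.0), np.float64(120.2)]
[np.float64(424.99869373347946), np.float64(38.48944124958206), 80]
[np.float64(712.5649733797711), np.float64(123.96244757550247), 80]
```

```bash
python3 - <<'E'
from h import *
p=np.load('box.npy')
c,s=np.cos(p[2]),np.sin(p[2])
for x,y in[(-110,23),(-110,-40)]: print(p[0]+c*x-s*y,p[1]+s*x+c*y)
E
```

```text
499.524437030958 -71.85054962389198
517.4737683594013 -132.23946834961322
```

Call:
{"op": "carry_out", "data": {"increments": [[[0.018, 0.032, 0, 0, 0, 1.0, 1], [0.022, 0.038, 0, 0, 0, 1.0, 1], [0.022, 0.038, 0, 0, 0, 1.35, 1], [0.022, 0.038, 0, 0, 0, 0, 1], [0.022, 0.038, 0, 0, 0, 0, 1]]]}}

```text
clock: 0.65
position: [248.8, -422.9, 231.0]
ee_rot: [-0.143, 0.99, 0.0, -0.0]
contact_force: [0.5, -0.2, 0.5]
gripper_width: 12.3
```

Call:
{"op": "carry_out", "data": {"increments": [[[0.025, 0.035, 0, 0, 0, 0, 1], [0.025, 0.035, 0, 0, 0, 0, 1], [0.025, 0.035, 0, 0, 0, 0, 1], [0.025, 0.035, 0, 0, 0, 0, 1], [0.025, 0.035, 0, 0, 0, 0, 1]]]}}

```text
clock: 1.15
position: [373.9, -247.9, 231.4]
ee_rot: [-0.144, 0.99, 0.0, 0.0]
contact_force: [0.4, -0.1, -0.1]
gripper_width: -0.5
```

Call:
{"op": "carry_out", "data": {"increments": [[[0.025, 0.035, 0, 0, 0, 0, 1], [0.025, 0.035, 0, 0, 0, 0, 1], [0.025, 0.035, -0.02, 0, 0, 0, 1], [0.025, 0.035, -0.02, 0, 0, 0, 1], [0.02, 0.03, -0.02, 0, 0, 0, 1]]]}}

```text
clock: 1.65
position: [494.4, -77.6, 170.7]
ee_rot: [-0.144, 0.99, 0.0, 0.0]
contact_force: [0.2, -0.1, 0.6]
gripper_width: 0.4
```

Call:
{"op": "carry_out", "data": {"increments": [[[0, 0, 0, 0, 0, 0, 1], [0, 0, 0, 0, 0, 0, 1]]]}}

```text
clock: 1.85
position: [493.2, -79.0, 170.5]
ee_rot: [-0.144, 0.99, -0.0, -0.001]
contact_force: [-0.6, -0.2, -0.1]
gripper_width: 0.2
```

```bash
python3 - <<'E'
from h import *
snap('wrist','w1');s=arm.read_state();print(s['position'],s['contact_force'],s['gripper_width'])
E
```

```text
[493.15491147 -79.6200731  171.24351464] [ 0.24199818 -0.13347645 -0.51485982] -0.27773029610632566
```

View pics/w1.png

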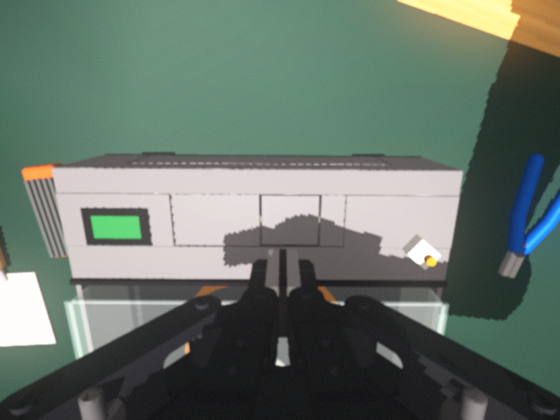

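```bash
python3 - <<'E'
from h import *
import pickle
d=pickle.load(open('pics/w1.pkl','rb'))
p=np.load('box.npy')
def inv(q): c,s=np.cos(p[2]),np.sin(p[2]); dx,dy=q[0]-p[0],q[1]-p[1]; return np.round([c*dx+s*dy,-s*dx+c*dy],1)
P={}
for n,uv in dict(chFL=(345,194),chFR=(170,194),chBR=(174,246),padFR=(260,194),padFL=(321,194),padBR=(261,246),padBL=(321,246),cFL=(462,169),cFR=(55,168)).items():
  q=ray(d,*uv,80 if n[:2]=='cF' else 77.5);P[n]=q;print(n,q[:2].round(1),inv(q))
m=(P['padFR']+P['padFL']+P['padBR']+P['padBL'])/4;print('padmid',m)
print(inv([493.2,-79.5]))
E
```

```text
chFL [467.1 -37.3] [-131.2   65.3]
chFR [ 504.8 -163.1] [-131.  -66.]
chBR [ 545.5 -152. ] [-88.7 -66.9]
padFR [485.4 -98.4] [-131.1    1.6]
padFL [472.3 -54.6] [-131.2   47.3]
padBR [525.9 -86.3] [-88.8   1.6]
padBL [512.4 -41.1] [-88.9  48.8]
cFL [424.7  37.1] [-150.7  148.7]
cFR [ 508.6 -246.1] [-150.9 -146.7]
padmid [498.99604281 -70.09474434  77.5       ]
[-118.2   17.5]
```

Call:
{"op": "carry_out", "data": {"increments": [[[0.006, 0.0085, -0.02, 0, 0, 0, 1], [0, 0, -0.025, 0, 0, 0, 1], [0, 0, -0.02, 0, 0, 0, 1], [0, 0, -0.01, 0, 0, 0, 1], [0, 0, 0, 0, 0, 0, 1]]]}}

```text
clock: 2.4
position: [498.5, -72.0, 95.8]
ee_rot: [-0.143, 0.99, -0.0, -0.001]
contact_force: [0.3, -0.3, 0.5]
gripper_width: -0.4
```

Call:
{"op": "carry_out", "data": {"increments": [[[0, 0, -0.008, 0, 0, 0, 1], [0, 0, 0, 0, 0, 0, 1], [0, 0, 0, 0, 0, 0, 1]]]}}

```text
clock: 2.7
position: [499.7, -71.1, 88.9]
ee_rot: [-0.144, 0.99, -0.0, 0.001]
contact_force: [-1.3, 0.3, -0.3]
gripper_width: -0.1
```

Call:
{"op": "carry_out", "data": {"increments": [[[0, 0, -0.004, 0, 0, 0, 1], [0, 0, 0, 0, 0, 0, 1], [0, 0, 0, 0, 0, 0, 1]]]}}

```text
clock: 3.0
position: [499.4, -71.0, 84.3]
ee_rot: [-0.144, 0.99, -0.0, -0.0]
contact_force: [0.4, 0.7, 0.7]
gripper_width: -0.1
```

Call:
{"op": "carry_out", "data": {"increments": [[[0, 0, -0.002, 0, 0, 0, 1], [0, 0, 0, 0, 0, 0, 1], [0, 0, 0, 0, 0, 0, 1]]]}}

```text
clock: 3.3
position: [499.4, -71.0, 82.3]
ee_rot: [-0.144, 0.99, -0.0, -0.0]
contact_force: [0.4, -0.0, 0.0]
gripper_width: -0.0
```

Call:
{"op": "carry_out", "data": {"increments": [[[0, 0, -0.002, 0, 0, 0, 1], [0, 0, -0.001, 0, 0, 0, 1], [0, 0, 0, 0, 0, 0, 1]]]}}

```text
clock: 3.6
position: [499.2, -71.1, 79.1]
ee_rot: [-0.144, 0.99, 0.0, -0.0]
contact_force: [0.1, 0.1, -0.7]
gripper_width: -0.4
```

Call:
{"op": "carry_out", "data": {"increments": [[[0, 0, -0.001, 0, 0, 0, 1], [0, 0, 0, 0, 0, 0, 1], [0, 0, 0, 0, 0, 0, 1]]]}}

```text
clock: 3.9
position: [499.4, -71.0, 78.3]
ee_rot: [-0.144, 0.99, -0.0, -0.0]
contact_force: [-0.2, -0.8, -0.5]
gripper_width: -0.3
```

Call:
{"op": "carry_out", "data": {"increments": [[[0, 0, -0.001, 0, 0, 0, 1], [0, 0, 0, 0, 0, 0, 1], [0, 0, 0, 0, 0, 0, 1]]]}}

```text
clock: 4.2
position: [499.6, -71.0, 77.5]
ee_rot: [-0.144, 0.99, -0.0, 0.0]
contact_force: [0.7, 0.8, 0.8]
gripper_width: 0.4
```

Call:
{"op": "carry_out", "data": {"increments": [[[0, 0, -0.001, 0, 0, 0, 1], [0, 0, 0, 0, 0, 0, 1], [0, 0, 0, 0, 0, 0, 1]]]}}

```text
clock: 4.5
position: [499.5, -71.0, 76.5]
ee_rot: [-0.144, 0.99, -0.0, 0.0]
contact_force: [-0.4, 0.4, 3.1]
gripper_width: -0.1
```

Call:
{"op": "carry_out", "data": {"increments": [[[0, 0, -0.001, 0, 0, 0, 1], [0, 0, 0, 0, 0, 0, 1], [0, 0, 0, 0, 0, 0, 1]]]}}

```text
clock: 4.8
position: [499.5, -71.0, 75.3]
ee_rot: [-0.144, 0.99, -0.0, 0.0]
contact_force: [-0.4, 0.1, 2.1]
gripper_width: 0.1
```

Call:
{"op": "carry_out", "data": {"increments": [[[0, 0, -0.001, 0, 0, 0, 1], [0, 0, 0, 0, 0, 0, 1], [0, 0, 0, 0, 0, 0, 1]]]}}

```text
clock: 5.1
position: [499.6, -71.0, 74.2]
ee_rot: [-0.144, 0.99, -0.0, 0.0]
contact_force: [0.9, -0.0, 1.5]
gripper_width: 0.1
```

Call:
{"op": "carry_out", "data": {"increments": [[[0, 0, -0.001, 0, 0, 0, 1], [0, 0, 0, 0, 0, 0, 1], [0, 0, 0, 0, 0, 0, 1]]]}}

```text
clock: 5.4
position: [499.6, -71.0, 73.3]
ee_rot: [-0.144, 0.99, -0.0, 0.0]
contact_force: [0.9, -0.7, 1.3]
gripper_width: 0.2
```

```bash
python3 - <<'E'
from h import *
snap('scene','s2');s=arm.read_state();print(s['position'],s['contact_force'])
a=cv2.imread('pics/s2.png')[150:330,110:330];cv2.imwrite('pics/z3.png',cv2.resize(a,None,fx=3,fy=3))
E
```

```text
[499.54875684 -71.01886136  73.35812962] [ 1.20032667 -0.88097451  1.96796192]
```

View pics/z3.png

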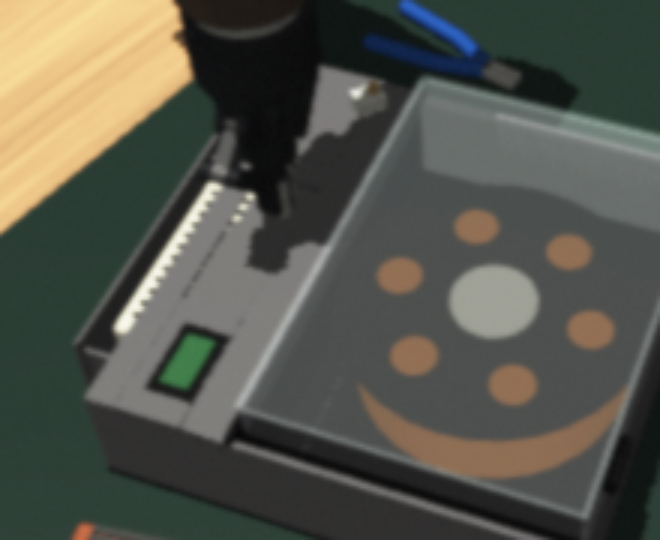

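The drawer has sprung out, with the white cartridge showing at about (165,260) in the crop. I'll hold briefly so it finishes sliding, then lift straight up.

Call:
{"op": "carry_out", "data": {"increments": [[[0, 0, 0, 0, 0, 0, 1], [0, 0, 0, 0, 0, 0, 1], [0, 0, 0, 0, 0, 0, 1], [0, 0, 0, 0, 0, 0, 1], [0, 0, 0, 0, 0, 0, 1]]]}}

```text
clock: 5.95
position: [499.5, -71.0, 73.4]
ee_rot: [-0.144, 0.99, -0.0, 0.0]
contact_force: [0.2, -0.3, 1.5]
gripper_width: 0.2
```

Call:
{"op": "carry_out", "data": {"increments": [[[0, 0, 0.005, 0, 0, 0, 1], [0, 0, 0.015, 0, 0, 0, 1], [0, 0, 0.03, 0, 0, 0, 1], [0, 0, 0.04, 0, 0, 0, 1], [0, 0, 0.04, 0, 0, 0, 1]]]}}

```text
clock: 6.45
position: [497.9, -71.2, 204.1]
ee_rot: [-0.143, 0.99, 0.0, -0.002]
contact_force: [1.6, 0.5, 0.1]
gripper_width: -0.0
```

Call:
{"op": "carry_out", "data": {"increments": [[[-0.02, -0.035, 0.02, 0, 0, 0, 1], [-0.02, -0.04, 0, 0, 0, 0, 1], [-0.02, -0.04, 0, 0, 0, 0, 1], [-0.02, -0.04, 0, 0, 0, 0, 1], [-0.02, -0.04, 0, 0, 0, 0, 1]]]}}

```text
clock: 6.95
position: [397.4, -266.9, 223.2]
ee_rot: [-0.144, 0.99, 0.001, -0.001]
contact_force: [1.6, -1.1, 0.6]
gripper_width: 0.3
```

Call:
{"op": "carry_out", "data": {"increments": [[[-0.01, -0.03, 0, 0, 0, 0, 1], [0, 0, 0, 0, 0, 0, 1], [0, 0, 0, 0, 0, 0, 1], [0, 0, 0, 0, 0, 0, 1]]]}}

```text
clock: 7.35
position: [389.2, -295.3, 223.1]
ee_rot: [-0.144, 0.99, 0.0, -0.0]
contact_force: [-0.2, -0.5, 0.2]
gripper_width: 0.1
```

```bash
python3 - <<'E'
from h import *
snap('scene','s3');snap('side','d3');s=arm.read_state();print(s['clock'],s['position'],s['contact_force'],abs(s['joint_vel']).max())
p=np.load('box.npy')
a=cv2.imread('pics/s3.png');b=cv2.imread('pics/d3.png')
cv2.imwrite('pics/z4.png',np.vstack([cv2.resize(a[150:400,100:360],(624,600))[:600]]))
cv2.imwrite('pics/z5.png',cv2.resize(b[140:310,200:400],None,fx=3.5,fy=3.5))
E
```

```text
7.45 [ 389.62243895 -295.09234868  223.25383837] [ 0.19553212 -0.73042019 -1.06219909] 0.0035083000031151793
```

View pics/z4.png

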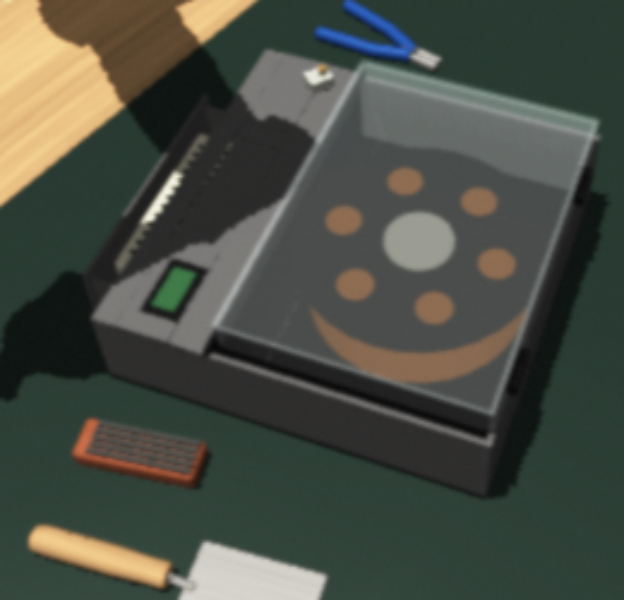

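View pics/z5.png

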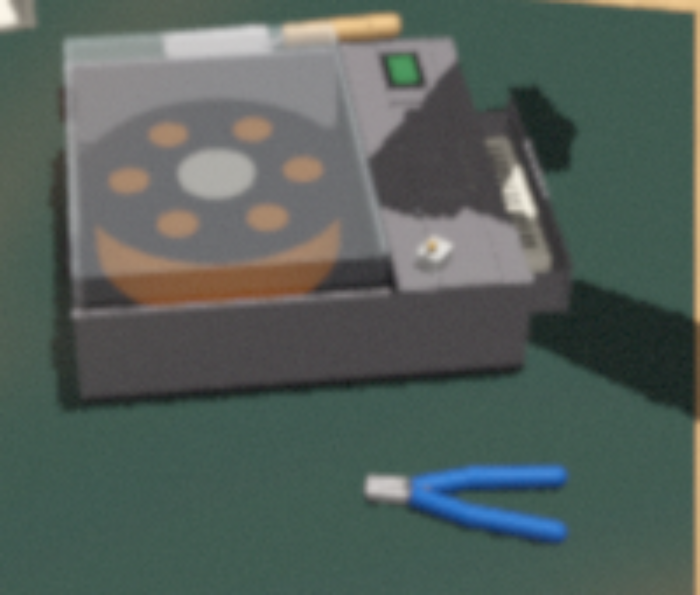

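```bash
python3 - <<'E'
from h import *
import pickle
D=pickle.load(open('pics/d3.pkl','rb'));D0=pickle.load(open('pics/side0.pkl','rb'));S=pickle.load(open('pics/s3.pkl','rb'))
p=np.load('box.npy')
def inv(q): c,s=np.cos(p[2]),np.sin(p[2]); dx,dy=q[0]-p[0],q[1]-p[1]; return np.round([c*dx+s*dy,-s*dx+c*dy],1)
for z in(55,60,65): print(z,inv(ray(D,570/3.5+200,270/3.5+140,z)),inv(ray(S,92/2.4+100,272/2.4+150,z)))
print('heater',inv(ray(S,318/2.4+100,80/2.4+150,80)),inv(ray(D,434/3.5+200,258/3.5+140,80)))
job_done()
E
```

```text
55 [-185.6  112.4] [-184.1  -99.6]
60 [-183.6  118.4] [-181.3 -102.5]
65 [-181.7  124.4] [-178.5 -105.5]
heater [-90.6 128.4] [-89.2 119.2]
the job is handed in; nothing more can be done
```

The drawer is released and standing out, the hand is clear of the box, and the job is handed in at about 7.5 s of the 58 s allowed.

- **Finding the paddle:** Faint seams in the camera images put it about 24 mm left of the channel's middle. I touched down there first with the closed fingertips in 1 mm steps. There was contact at about 77 mm height, and the floor then gave way at roughly 1.5–3 N. I probed nowhere else because the first touch gave.
- **Pressing:** I pressed it in to about 73.3 mm, roughly 4.2 mm of travel, and the drawer sprang out. I waited briefly, lifted straight up, and moved away to the right without touching the drawer.
- **Last checks:**
  - The drawer's front measures about 35 mm out at the drawer-top height I assumed, up to about 2 mm either way between the two cameras. That is a little under the nominal 40 mm, which I put down to rough pixel picking and the uncertain height. The white cartridge is visible in both views.
  - The heater block measures within about 2 mm of where it started. The cutters, case and scraper look undisturbed, judged by eye.
  - The arm was at rest, with force readings at noise level (about 1 N).
- **Not confirmed:** I did not check in the images that the paddle sprang back, because the arm's shadow covered it.

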